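# Set the transport lock on a purifier's fan

### The arm

A 6-joint arm with a two-finger parallel gripper is mounted at the origin on the work surface. World frame = base frame: x ahead of the robot, y to its left, z up, the work surface at z = 0. Lengths are in m, angles in rad, forces in N, time in s.
With the tool pointing down it reaches from about 0.275 to 0.75 m from the base axis. Payload 10.2 kg.
Tool frame: the origin (TCP) lies on the centre line of the jaws, within the pads' length; the fingertips stand 22 mm ahead of it and the grasp point (between the pads) lies 3 mm ahead of it (ctrl.tips_ahead is the distance from the TCP to the fingertips, in m); z points along the fingers, y is the direction in which the jaws open and shut (so a half turn about z gives the same grasp; the last joint's range is limited). The gripper opens to 88 mm and grips with 3 to 60 N. Pads are 18 mm wide; open, the fingers measure 123 mm over their backs; the gripper's body (75 mm by 187 mm) begins 45 mm behind the grasp point.
Start: joints at [-1.433, 0.313, 1.498, -0, 1.331, -0.223], TCP at [0.185, -0.491, 0.261] pointing down, gripper open.
Joint ranges: [-2.94, 2.94], [-0.97, 2.17], [0.19, 2.56], [-1.23, 4.37], [0.02, 3.11], [-2.88, 2.88]. Speed limits (rad/s): [2.39, 2.39, 3.01, 3.14, 3.14, 3.14].

### API

Orientations are given as a unit quaternion [x, y, z, w].
In Python, from workcell import ctrl gives the robot as it stands. The module is installed in compiled form; this text tells all that it offers.
- The arm moves only by the tool play_rows, never from a script. Its arguments are lists of equal length, an entry for each row: "twist": the turn, a rotation vector about the world's x, y, z in units of pi rad (1.0 is pi rad), a list of three; "xyz": the shift along the world's x, y, z in units of 0.1 m (1.0 is 0.1 m), a list of three; "fingers": the closure, from 0 (fully open) to 1 (shut). In form: {"twist": [[rx, ry, rz], ...], "xyz": [[tx, ty, tz], ...], "fingers": [fingers, ...]}. A call has 1 to 5 rows; each row is the pose to reach, as a shift and turn from the pose commanded when the call began, turning the shorter way round; what a row does not reach only later rows make up. A row lasts 1/8 s, in which the tool goes at most 62.5 mm and 10.7 degrees, less where a joint would pass 70% of its speed; a pose out of reach is approached as far as the arm can. A call with a number of a shift or a turn outside -1 to 1 is refused whole. A call with a gripper value outside its range is refused whole. The fingers move at their own pace and stop on an object; the grip force is fixed at half the most. Time passes only in rows, so rows that repeat a pose let the fingers close. It gives the time, the measured TCP pose, the force and the opening at its end, in the units of the state.
- ctrl.get_state(): the state, without advancing time (a new reading comes with each control period).
- ctrl.read_camera(name): name is "scene" or "top" or "wrist"; returns a dict with "frame" (400x640x3 uint8, red, green, blue), "depth" (400x640 float32, m along the optical axis (not along the pixel's ray), 0 where there is no reading), "camera_matrix" (3x3 intrinsics, pixels), "k1" (the pictures are not rectified: a ray, as slopes to the right and down, at radius r is drawn at 1 + k1 r^2 times it, then the intrinsics apply), "R" (3x3) and "t" (3): a world point X has camera coordinates R X + t. Camera axes: x right, y down, z forward; pixel columns grow to the right and rows downward; lengths in m; the calibration is good to about 2 mm. A picture is of the moment at which its call begins.
- ctrl.hand_in(): hands the job in, once; it reports no verdict.
The state is a dict: "t": time; "joint_pos": joint angles; "dq": joint speeds; "effort": joint torques, N m; "position": TCP position; "orientation": TCP orientation; "ft_force": force on the tool from outside, world axes, zero at the start; "ft_torque": the same for the moment, N m; "finger_gap": finger opening in m.
Only numpy, scipy, OpenCV 4.12 (cv2) and the standard library are available. Lean on these libraries where they do the work, as an engineer would, in place of code of your own. Each camera call takes 0.05 s, during which the arm holds its last target.

### The job

Lock the fan of the opened air purifier for shipping: with a fingertip, push the wings of the slotted steel disc round until its slot lines up with the locking bar, then push the bar by its upright plate through the disc until it is fully home against the end of the keeper on the far side. Only push: do not pinch the disc's wings or the bar's plate, do not lift the bar, and leave the other things where they are. Finish with the hand clear.

Things in the scene. Friction and masses are not known exactly. Their poses are not given: they have to be found in the camera images.
- chassis: opened purifier's white flat chassis, fixed; 350 x 270 mm, deck 60 mm above the table. Origin: on the table's surface, on the disc's vertical axis. +x: the way the bar is pushed (roughly to the robot's right; yaw varies), +z up. The deck spans x -245 to +105, y -135 to +135 mm. Only disc, bar, guide and keeper stand on its middle strip |y| < 60 mm
- guide (a point): middle of the bar's open-topped guide at deck height, 108 mm before the disc's axis (chassis x = -108). Two grey plastic walls 14 mm high, 5 mm thick, 17 mm apart inside, at chassis x -170 to -46 mm. One strap (42 mm wide across the guide) bridges it at x -58 to -48 mm, its top 20 mm above the deck
- disc (a joint): angle of the slotted disc about the vertical, rad, anticlockwise from above; at 0, pi or -pi its slot lines up with the bar (same slot either way round). Turns either way without stops against a light friction (0.06 N m) and stays where left. Starts anywhere from 0.5 to 2.64
- disc_top (a point): centre of the steel disc's top face, 80 mm above the table, on its axis. Disc 80 mm across, 20 mm thick; its slot, 20 mm wide, runs right across through the middle, open above and down to the deck. This point's x axis lies along the slot. Two upright wings stand on the disc, one on either side of the slot, to push it round by
- wing_a (a point): middle of one wing, 25 mm from the disc's axis towards +y of disc_top, 15 mm above the disc's top face. A wing is an upright steel plate 10 mm thick (along the slot), 22 mm long radially (14 to 36 mm off the axis) and 30 mm high (20 to 50 mm above the deck); push it on its broad side
- wing_b (a point): middle of the other, equal wing, 25 mm from the disc's axis towards -y of disc_top
- bar: loose steel locking bar, 170 mm long, 14 x 14 mm, 0.2 to 0.4 kg, lying on the deck in the guide, sliding with plain friction; origin at mid-length on its underside, +x towards its nose (tapered to 6 mm over the last 20 mm, so it enters if the slot is within about 0.1 rad). At the start its nose is 6 to 20 mm short of the disc's rim; home is 122 to 136 mm farther
- bar_nose (a point): middle of the bar's nose end face, 7 mm above its underside; when home it touches point stop
- push_face (a point): middle of the rear face of the upright plate on the bar's tail, 33 mm above the deck, 170 mm behind the nose. The plate is 34 mm wide, 8 mm thick and stands 16 to 50 mm above the deck; push here along +x of the chassis
- stop (a point): middle of the inner face of the keeper's end wall, 76 mm beyond the disc's axis, 7 mm above the deck. The grey keeper is two walls 14 mm high, 17 mm apart, 46 to 76 mm beyond the axis, closed by this end wall, 18 mm high
- collar: bystander, leave alone: the dark steel collar (ring, 40 mm across, 14 mm high) lying on the deck
- cap: bystander, leave alone: the grey stepped cap (38 mm across, 34 mm high) standing on the deck
- spacer: bystander, leave alone: the brass spacer pin (16 mm across, 40 mm high) standing on the deck
- driver: bystander, leave alone: the black-handled screwdriver lying on the table beside the chassis, on its side farther from the robot
- cartridge: bystander, leave alone: the round filter cartridge (104 mm across, 120 mm high) standing on the table to the left
- cleaner: bystander, leave alone: the white bottle (60 mm across, 150 mm high) standing on the table to the right
- tape: bystander, leave alone: the roll of clear tape (100 mm across, 45 mm high) lying on the table to the right
- carton: bystander, leave alone: the small cardboard carton (110 x 150 x 90 mm) on the table to the left
There are look-alikes about, which are no part of the job. There is more than one size of the bar; the job needs the middle-sized.

How it is judged:
On the way, in this order (a step that is already met when the one before it is completed fails the run):
1. the disc's slot is lined up with the bar, which is still short of the disc's middle (angle between the x axis of disc_top and the x axis of chassis, either way round below 0.15 rad and x of bar_nose in the frame of chassis below 0 m), for 0.1 s.
2. the bar's nose has come through the disc (x of bar_nose in the frame of chassis above 0.045 m), for 0.1 s.
At the end, for the whole second after the job is handed in: the bar lies flat in the guide, through the slot of the disc, its nose within 5 mm of the keeper's end wall, disc lined up with it, at rest, the hand clear (x of bar_nose in the frame of chassis above 0.071 m and z of bar_nose in the frame of chassis below 0.073 m and z of push_face in the frame of chassis below 0.099 m and angle between the x axis of bar and the x axis of chassis, either way round below 0.08 rad and angle between the x axis of disc_top and the x axis of chassis, either way round below 0.15 rad and linear speed of bar below 0.01 m/s); the robot touches nothing.
It fails at once if the bar is lifted (its nose or its plate rises by more than 9 mm) (z of bar_nose in the frame of chassis above 0.076 m or z of push_face in the frame of chassis above 0.102 m).
It fails at once if the bar's plate is pinched (touched on its front and rear at once) (contact force between each of bar_c2, bar_c3 and the fingers above 1.5 N).
It fails at once if a wing of the disc is pinched (touched on both broad sides at once) (contact force between each of disc_c2, disc_c3 and the fingers above 1.5 N or contact force between each of disc_c4, disc_c5 and the fingers above 1.5 N).
It fails at once if a bystander is moved by more than 30 mm or lifted (distance of any of collar, cap, spacer, driver, cartridge, cleaner, tape, carton from where it was at the start of the episode above 0.03 m).
It also fails if it takes over 51 s, if anything falls off the work surface, if the arm or the gripper's body presses on something with over 40 N, if the wrist force passes 120 N, or if a joint passes its speed limit or range.

## Working session

There is one attempt and no reset: what is moved stays moved. The work goes in short steps, Python scripts to look and compute and a tool call to move; the robot and the scene stay as the last step left them, time stands still between calls to the robot, and variables do not carry over. Pictures are saved under pics/ and viewed, and the job is handed in when it is done.

Besides the shell and the picture viewer there is one more tool, called after ">>>" as name(argument=value, ...), one argument or row to a line, values as JSON. play_rows: Moves the arm, as the interface text tells. Shifts and turns lie within -1 to 1; 1 stands for 0.1 m of shift or pi rad of turn. Its arguments: {"type":"object","properties":{"twist":{"type":"array","items":{"type":"array","items":{"type":"number","minimum":-1,"maximum":1}}},"xyz":{"type":"array","items":{"type":"array","items":{"type":"number","minimum":-1,"maximum":1}}},"fingers":{"type":"array","items":{"type":"number"}}},"required":["twist","xyz","fingers"]}

```bash
mkdir -p pics
cat > h.py <<'E'
import numpy as np, cv2
from workcell import ctrl
def grab(n):
    c=ctrl.read_camera(n); np.savez('%s.npz'%n,**{k:np.asarray(v) for k,v in c.items()}); return c
def load(n): return dict(np.load('%s.npz'%n))
def ray(c,u,v):
    K=c['camera_matrix'];k=float(c['k1'])
    xd=np.array([(u-K[0,2])/K[0,0],(v-K[1,2])/K[1,1]]);x=xd.copy()
    for _ in range(30): x=xd/(1+k*(x@x))
    return np.array([x[0],x[1],1.])
def atz(c,u,v,z):
    R,t=c['R'],c['t'];d=R.T@ray(c,u,v);o=-R.T@t
    return o+d*(z-o[2])/d[2]
def dep(c,u,v):
    D=c['depth'][int(round(v)),int(round(u))]
    return c['R'].T@(ray(c,u,v)*D-c['t'])
def proj(c,X):
    p=c['R']@np.asarray(X)+c['t'];x=p[:2]/p[2];x=x*(1+float(c['k1'])*(x@x));K=c['camera_matrix']
    return np.array([K[0,0]*x[0]+K[0,2],K[1,1]*x[1]+K[1,2]])
def save(c,name,crop=None,s=1):
    f=cv2.cvtColor(c['frame'],cv2.COLOR_RGB2BGR)
    if crop: u0,v0,u1,v1=crop; f=f[v0:v1,u0:u1]
    if s!=1: f=cv2.resize(f,None,fx=s,fy=s,interpolation=cv2.INTER_CUBIC)
    cv2.imwrite('pics/'+name,f)
E
python3 - <<'E'
from h import *
for n in ('scene','top'):
    c=grab(n); save(c,n+'0.png'); print(n,-c['R'].T@c['t'],c['camera_matrix'][0,0],c['k1'])
s=ctrl.get_state();print(s,ctrl.tips_ahead)
E
```

```text
scene [1.2681966  0.55973655 1.14154641] 508.12495927418803 0.0018154746152484543
top [0.28369401 0.01475403 1.25295998] 371.72637401760034 0.004286427395893214
{'t': 0.1, 'joint_pos': array([-1.43343988e+00,  3.13344514e-01,  1.49829845e+00,  6.66141152e-06,
        1.33101369e+00, -2.23399629e-01]), 'dq': array([-0.00117953, -0.00019248, -0.00156295,  0.00038006,  0.00109262,
       -0.00202268]), 'effort': array([ 2.38795532e-03, -4.02813256e+01, -2.52643150e+01,  6.95742248e-02,
        3.42523016e-02, -6.35967353e-05]), 'position': array([ 0.18528033, -0.4910266 ,  0.26026723]), 'orientation': array([ 9.83775945e-01,  1.79400687e-01,  2.61124977e-05, -5.31370319e-04]), 'ft_force': array([ 0.39230623,  0.4973376 , -0.35900086]), 'ft_torque': array([-0.04378414,  0.04553989,  0.01321322]), 'finger_gap': 0.08835790206004424} 0.022
```

View pics/scene0.png

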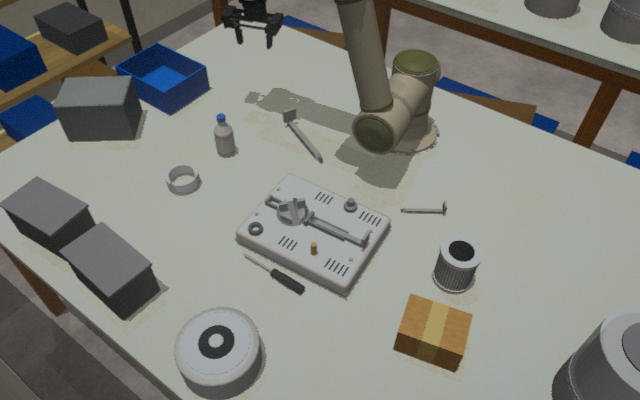

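View pics/top0.png

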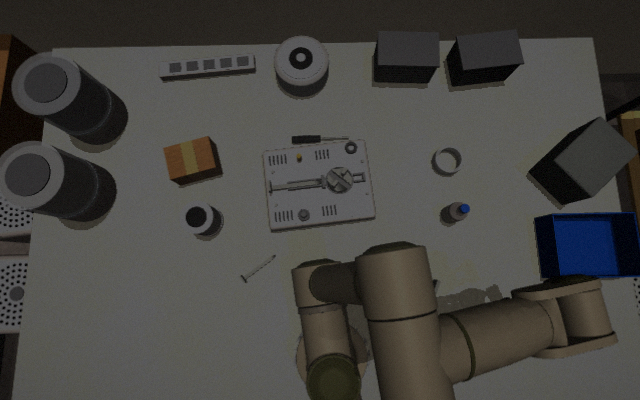

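Run:
```python
from h import *
c=load('top');save(c,'top1.png',(255,130,385,235),6)
c=load('scene');save(c,'scene1.png',(230,165,400,300),4.5)
```

```text
(no output)
```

View pics/top1.png

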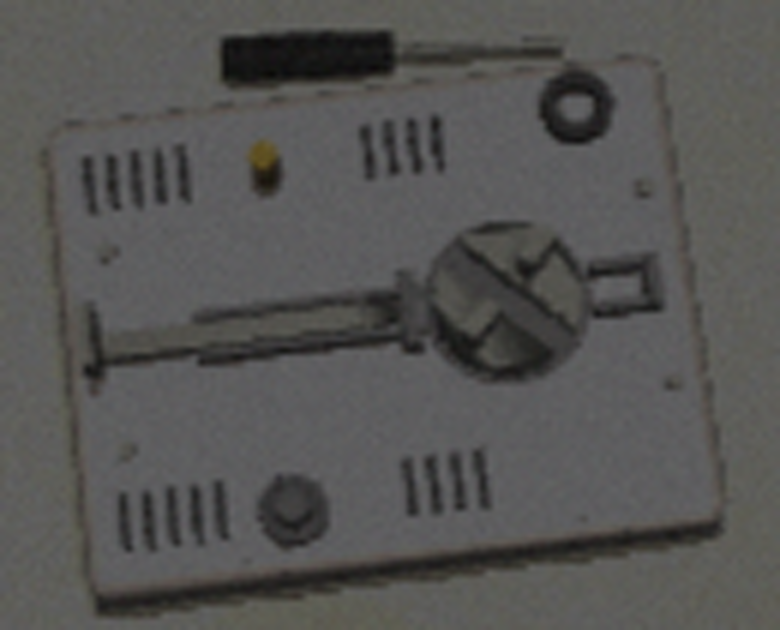

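View pics/scene1.png

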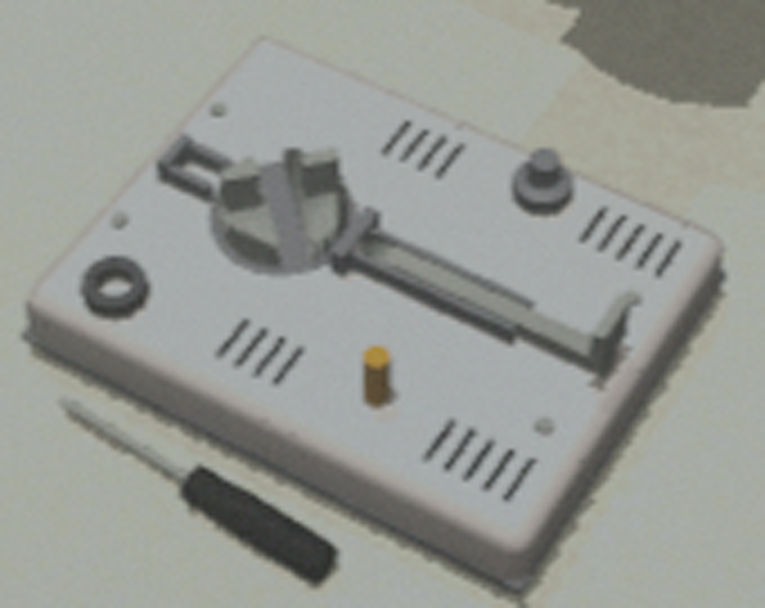

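```bash
cat > fit.py <<'E'
from h import *
c=load('top')
P=lambda x,y,z: atz(c,255+(x+.5)/6-.5,130+(y+.5)/6-.5,z)[:2]
d=P(508,302,.08)
co=[P(50,130,.06),P(655,58,.06),P(722,525,.06),P(97,592,.06)]
print('disc',d); print(co)
# yaw from long edges
for a,b in ((0,1),(3,2)):
    v=co[b]-co[a];print('yaw',np.arctan2(v[1],v[0]),np.linalg.norm(v))
for a,b in ((3,0),(2,1)):
    v=co[b]-co[a];print('yaw',np.arctan2(v[1],v[0])-np.pi/2,np.linalg.norm(v))
p1=P(95,345,.095);p2=P(640,285,.07)
print('plate',p1)
v=p2-p1
# slot line: (450,258)-(565,340)
a=P(452,262,.08);b=P(570,340,.08);v=b-a;print('slot',np.arctan2(v[1],v[0]))
E
python3 fit.py
```

```text
disc [ 0.55503102 -0.04003662]
[array([0.66324277, 0.21060793]), array([ 0.69768607, -0.12729671]), array([ 0.43394687, -0.15264184]), array([0.40536596, 0.18382957])]
yaw -1.4692151630664279 0.33965553860581194
yaw -1.4860567023370321 0.3376830962054069
yaw -1.467325483064345 0.25926343885184494
yaw -1.4749913113421915 0.26495423017444236
plate [0.53306053 0.18028555]
slot -2.1909418453681844
```

```bash
cat > ov.py <<'E'
from h import *
def model(o,yaw,disc=None,nose=None):
    C,S=np.cos(yaw),np.sin(yaw)
    W=lambda x,y,z:(o[0]+C*x-S*y,o[1]+S*x+C*y,z)
    L=[]
    def box(x0,x1,y0,y1,z): L.append([W(x0,y0,z),W(x1,y0,z),W(x1,y1,z),W(x0,y1,z),W(x0,y0,z)])
    box(-.170,-.046,.0085,.0135,.074);box(-.170,-.046,-.0135,-.0085,.074);box(-.058,-.048,-.021,.021,.08)
    box(.046,.076,.0085,.0135,.074);box(.046,.076,-.0135,-.0085,.074)
    box(-.245,.105,-.135,.135,.06)
    L.append([W(.04*np.cos(a),.04*np.sin(a),.08) for a in np.linspace(0,6.2832,40)])
    if disc is not None:
        c,s=np.cos(disc),np.sin(disc)
        for y in(-.01,.01): L.append([W(c*x-s*y,s*x+c*y,.08) for x in(-.0387,.0387)])
        for g in (1,-1):
            L.append([W(c*x-s*y*g,s*x+c*y*g,.11) for x,y in((-.005,.014),(.005,.014),(.005,.036),(-.005,.036),(-.005,.014))])
    if nose is not None:
        box(nose-.170,nose-.162,-.017,.017,.11)
        L.append([W(nose,y,.067) for y in (-.003,.003)])
    return L
def draw(c,L,name,crop,s):
    f=cv2.cvtColor(c['frame'],cv2.COLOR_RGB2BGR);u0,v0,u1,v1=crop
    f=cv2.convertScaleAbs(cv2.resize(f[v0:v1,u0:u1],None,fx=s,fy=s,interpolation=cv2.INTER_CUBIC),alpha=1.3)
    for l in L:
        p=np.array([proj(c,X) for X in l]);p=(p+.5-[u0,v0])*s
        cv2.polylines(f,[np.round(p).astype(int).reshape(-1,1,2)],False,(0,0,255),1,cv2.LINE_AA)
    cv2.imwrite('pics/'+name,f)
E
python3 - <<'E'
from ov import *
L=model((.555,-.040),-1.474,2.191*-1+1.474+np.pi,-.05)
draw(load('top'),L,'o1.png',(255,130,385,235),6)
draw(load('scene'),L,'o2.png',(230,165,400,300),4.5)
E
```

```text
(no output)
```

View pics/o1.png

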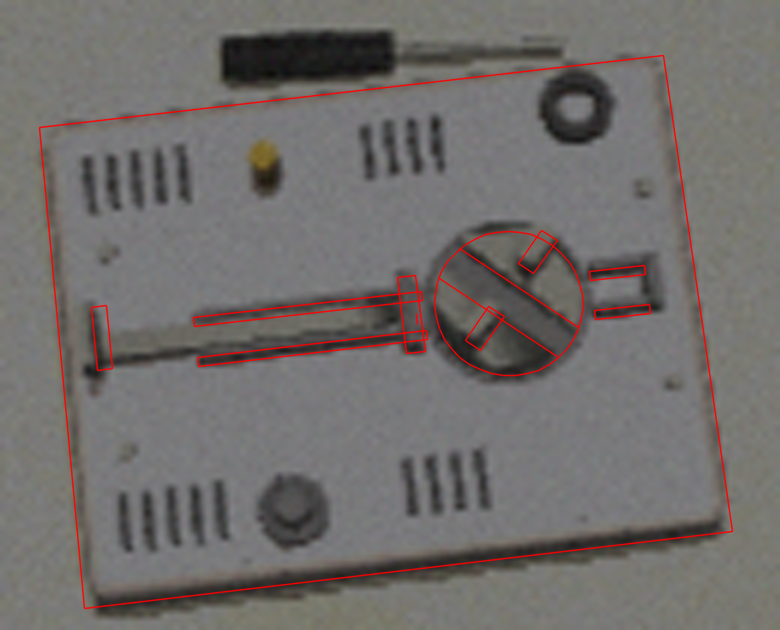

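View pics/o2.png

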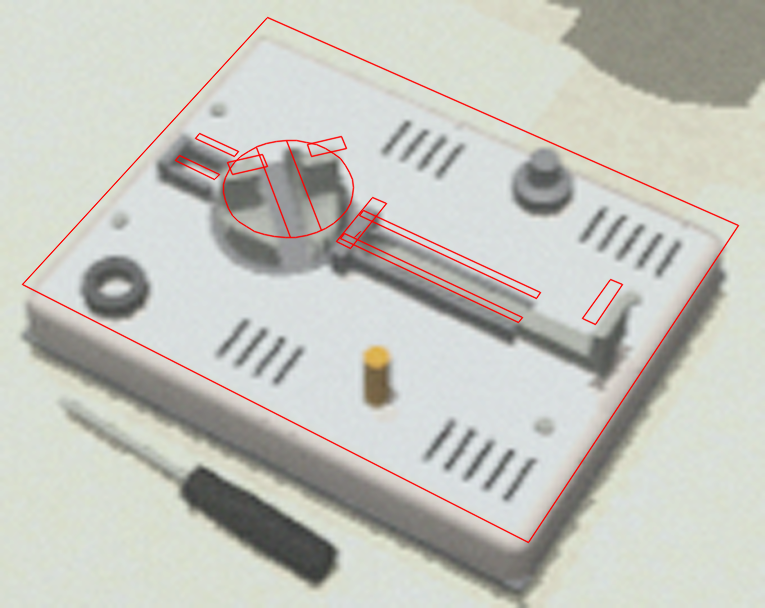

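Run:
```python
from h import *
t=load('top');s=load('scene')
def med(c,u,v,r=2):
    P=[dep(c,u+i,v+j) for i in range(-r,r+1) for j in range(-r,r+1) if c['depth'][int(v)+j,int(u)+i]>0]
    return np.median(P,0),len(P)
for p in ((285,205),(320,205),(310,150),(270,240),(400,200)): print('top',p,med(t,*p))
for p in ((285,250),(310,205),(270,225),(350,275),(250,300),(420,250)): print('scene',p,med(s,*p))
for n,c,b in (('t',t,(325,165,356,196)),('s',s,(275,195,312,228))):
  for v in range(b[1],b[3],3):
    print(n,' '.join('%4d'%(1000*dep(c,u,v)[2]) for u in range(b[0],b[2],3)))
```

```text
top (285, 205) (array([0.48008807, 0.13781627, 0.05946605]), 25)
top (320, 205) (array([0.47780888, 0.02409176, 0.05898867]), 25)
top (310, 150) (array([0.66445235, 0.05355045, 0.05937037]), 25)
top (270, 240) (array([ 0.37205426,  0.19475519, -0.00084142]), 25)
top (400, 200) (array([ 0.49846616, -0.24949422, -0.00134442]), 24)
scene (285, 250) (array([0.67417222, 0.02554792, 0.05893459]), 25)
scene (310, 205) (array([ 0.50945464, -0.01757217,  0.05861179]), 25)
scene (270, 225) (array([ 0.63442979, -0.05983615,  0.05906158]), 25)
scene (350, 275) (array([0.6360647 , 0.2062318 , 0.05875024]), 25)
scene (250, 300) (array([ 8.19534651e-01,  2.50266580e-02, -5.53434406e-04]), 25)
scene (420, 250) (array([ 0.41583811,  0.29605962, -0.00096815]), 25)
t   57   60   60   57   61   60   60   57   59   64   58
t   61   58   57   76   81   79   79  107   57   58   59
t   62   57   59   75   79   79  105  108   61   54   56
t   59   73   60   56   67   76  104   81   79   57   74
t   58   75   81   60   59   64   79   78   79   60   58
t   60   81   79   77  107   63   63   74   76   62   68
t
[... 320 characters left out ...]
   58   57   64   56   58   60
s   74   58   62   61   60   59   54   81   58 1141   62   57   58
s   62   65   69   76   56   62   58   82  111  108  105   58   59
s   58   57  109  108  105   61   61   78   98   98   93   61   57
s   72   58   95   95   97   59   61   74   86   84   78   58   57
s   57   56   83   83   80   57   59   64   73   79   79   57   58
s   55   56   80   76   78   75   55   58   74   79   75   59   79
s   56   61   75   81   79   78   61   58   80   80   72   74   75
s   60   58   57   69   77   73   65   61   72   68   78   79   71
s   60   56   62   59   63   67   58   59   54   59   71   68   73
s   56   53   61   58   59   59   60   63   59   54   59   57   62
```

```bash
cat > cloud.py <<'E'
from h import *
def cloud(c,box):
    u0,v0,u1,v1=box;U=[]
    K=c['camera_matrix'];uu,vv=np.meshgrid(np.arange(u0,u1),np.arange(v0,v1))
    pts=np.stack([uu.ravel(),vv.ravel()],1).astype(np.float64).reshape(-1,1,2)
    x=cv2.undistortPoints(pts,K,np.array([float(c['k1']),0,0,0])).reshape(-1,2)
    D=c['depth'][vv.ravel(),uu.ravel()]
    ok=D>0
    X=np.c_[x,np.ones(len(x))]*D[:,None]
    return ((X-c['t'])@c['R'])[ok]
E
python3 - <<'E'
from cloud import *
for n,b in (('top',(255,130,385,235)),('scene',(230,165,400,300))):
    P=cloud(load(n),b)
    deck=P[(abs(P[:,2]-.059)<.006)]
    print(n,len(P),'deck rect',cv2.minAreaRect((deck[:,:2]*1000).astype(np.float32)))
    d=P[np.hypot(P[:,0]-.555,P[:,1]+.04)<.06]
    t=d[(d[:,2]>.074)&(d[:,2]<.085)];t=t[np.hypot(t[:,0]-.555,t[:,1]+.04)<.043]
    print('disc top rect',cv2.minEnclosingCircle((t[:,:2]*1000).astype(np.float32)),len(t))
    w=d[d[:,2]>.1];print('wings',len(w));
    k,l,ce=cv2.kmeans(w[:,:2].astype(np.float32),2,None,(3,50,1e-6),5,0);print(ce,np.bincount(l.ravel()), ce.mean(0))
    e=ce[1]-ce[0];print(np.arctan2(e[1],e[0]))
    q=P[(P[:,2]>.085)&(P[:,1]>.1)&(P[:,0]>.48)&(P[:,0]<.60)];print('plate',len(q),q.min(0),q.max(0),q.mean(0))
E
```

```text
top 13588 deck rect ((551.5096435546875, 28.713272094726562), (267.42742919921875, 346.6485290527344), 5.876288414001465)
disc top rect ((558.1904907226562, -41.06201934814453), 39.73468780517578) 256
wings 52
[[ 0.53987724 -0.02480254]
 [ 0.5777144  -0.05596171]] [26 26] [ 0.5587958  -0.04038212]
-0.6889112
plate 44 [0.51892083 0.17743823 0.08505257] [0.55326451 0.189212   0.11496264] [0.53479858 0.18221187 0.10520504]
scene 22846 deck rect ((557.2718505859375, 33.13304138183594), (269.6922302246094, 346.74444580078125), 5.7128496170043945)
disc top rect ((561.8137817382812, -37.46537780761719), 39.99912643432617) 205
wings 81
[[ 0.5828411  -0.05250772]
 [ 0.54442763 -0.02119811]] [40 41] [ 0.5636344  -0.03685291]
2.4577308
plate 74 [0.52106668 0.18192019 0.08552878] [0.55809134 0.19184536 0.11407486] [0.54320639 0.18780122 0.10224399]
```

>>> play_rows(
  twist=[
    [0,0,-0.04],
    [0,0,-0.083],
    [0,0,-0.083],
    [0,0,-0.083],
  ],
  xyz=[
    [0.25,0.25,0],
    [0.5,0.5,0],
    [0.75,0.75,0],
    [1,1,0],
  ],
  fingers=[1,1,1,1],
)

```text
t: 0.6
position: [0.286, -0.3902, 0.2605]
orientation: [0.999, 0.05, -0.0, -0.0]
ft_force: [1.3, 0.1, -0.2]
finger_gap: 0.0505
```

>>> play_rows(
  twist=[
    [0,0,0],
    [0,0,0],
    [0,0,0],
    [0,0,0],
  ],
  xyz=[
    [0.25,0.25,0],
    [0.5,0.5,0],
    [0.75,0.75,0],
    [1,1,0],
  ],
  fingers=[1,1,1,1],
)

```text
t: 1.1
position: [0.386, -0.2902, 0.2605]
orientation: [0.999, 0.05, -0.0, -0.0]
ft_force: [1.3, -0.1, 0.5]
finger_gap: 0.0099
```

>>> play_rows(
  twist=[
    [0,0,0],
    [0,0,0],
    [0,0,0],
    [0,0,0],
  ],
  xyz=[
    [0.25,0.25,0],
    [0.5,0.5,0],
    [0.75,0.75,0],
    [1,1,0],
  ],
  fingers=[1,1,1,1],
)

```text
t: 1.6
position: [0.486, -0.1902, 0.2604]
orientation: [0.999, 0.05, -0.0, -0.0]
ft_force: [-0.1, -0.3, -0.6]
finger_gap: 0.0003
```

>>> play_rows(
  twist=[
    [0,0,0],
    [0,0,0],
    [0,0,0],
    [0,0,0],
    [0,0,0],
  ],
  xyz=[
    [0.25,0.2,0],
    [0.5,0.4,0],
    [0.75,0.6,0],
    [0.9,0.7,0],
    [0.9,0.7,0],
  ],
  fingers=[1,1,1,1,1],
)

```text
t: 2.22
position: [0.5756, -0.1206, 0.26]
orientation: [0.999, 0.051, -0.0, -0.0]
ft_force: [0.7, -0.1, 0.7]
finger_gap: 0.0003
```

Run:
```python
from ov import *
from cloud import *
for n in ('wrist','top','scene'):
    c=grab(n); save(c,n+'2.png')
    print(n,-c['R'].T@c['t'])
print(ctrl.get_state()['position'])
c=load('scene');save(c,'scene3.png',(200,80,400,280),3.75)
```

```text
wrist [ 0.65483035 -0.11289589  0.38356092]
top [0.28369401 0.01475403 1.25295998]
scene [1.2681966  0.55973655 1.14154641]
[ 0.57478085 -0.12166635  0.26061271]
```

View pics/wrist2.png

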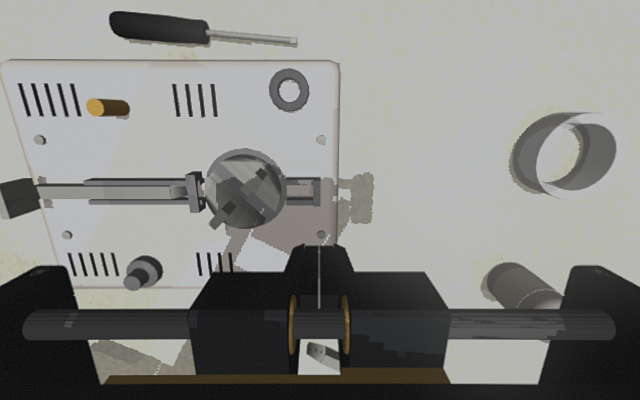

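View pics/top2.png

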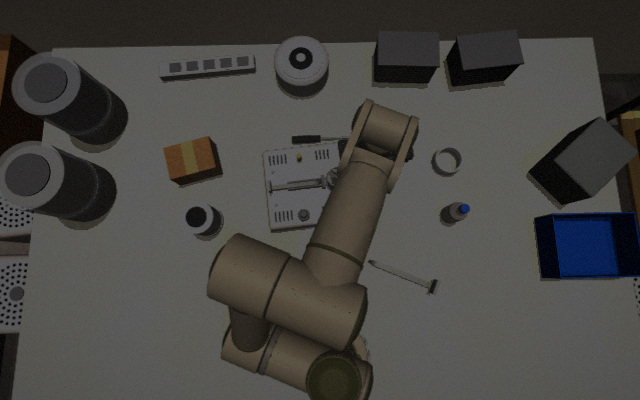

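View pics/scene3.png

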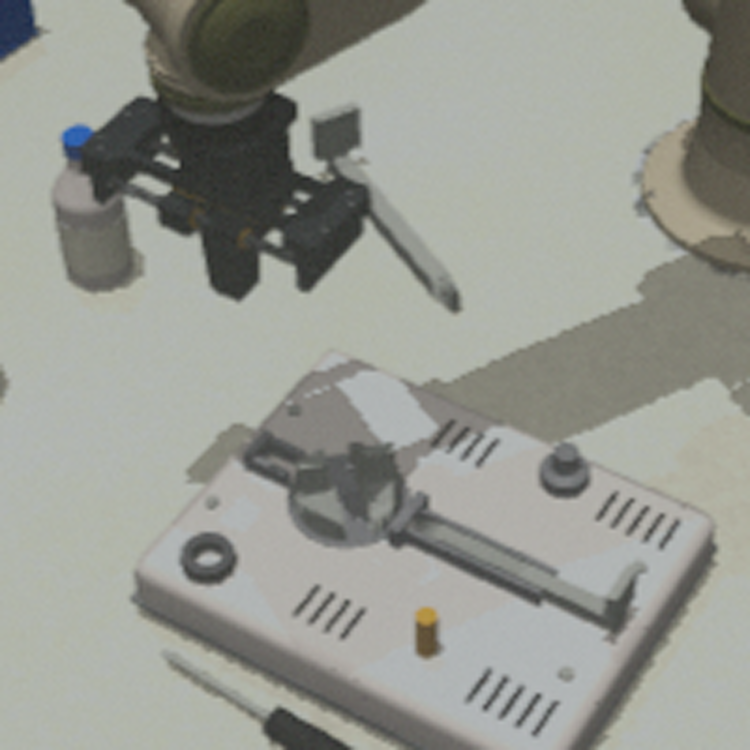

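```bash
cat > meas.py <<'E'
from cloud import *
def meas(c,box,o0,verbose=True):
    P=cloud(c,box)
    d=P[np.hypot(P[:,0]-o0[0],P[:,1]-o0[1])<.055]
    w=d[(d[:,2]>.1)&(d[:,2]<.116)]
    k,l,ce=cv2.kmeans(w[:,:2].astype(np.float32),2,None,(3,50,1e-6),5,0)
    t=d[(d[:,2]>.076)&(d[:,2]<.083)];t=t[np.hypot(t[:,0]-o0[0],t[:,1]-o0[1])<.044]
    print('wings',len(w),ce.tolist(),'mid',ce.mean(0),'disc circle',cv2.minEnclosingCircle((t[:,:2]*1000).astype(np.float32)))
    e=ce[1]-ce[0];a=np.arctan2(e[1],e[0])-np.pi/2
    return P,ce.mean(0),a
E
python3 - <<'E'
from meas import *
c=load('wrist')
P,m,a=meas(c,(0,50,345,240),(.56,-.039))
deck=P[abs(P[:,2]-.06)<.004]
deck=P[(P[:,2]>.055)&(P[:,2]<.066)]
r=cv2.minAreaRect((deck[:,:2]*1000).astype(np.float32));print(r)
print('slot',a)
# deck right edge & top edge
e=deck[(deck[:,1]<-.1)];print(e[:,1].min())
q=P[(P[:,2]>.085)&(P[:,1]>.12)&(abs(P[:,0]-.54)<.03)];print('plate',len(q),q.min(0) if len(q) else 0,q.max(0),q.mean(0))
g=P[(P[:,2]>.066)&(P[:,2]<.0785)&(P[:,1]<.1)];
s=ctrl.get_state();print(proj(c,s['position']-[0,0,.022]))
# keeper, strap points by pixel
for nm,u,v,z in (('strapL',194,172,.08),('strapR',197,210,.08),('keepNear',319,205,.078),('keepFar',319,180,.078),('disc',246,188,.08),('deckTR',338,63,.06),('deckTL',3,62,.06)):
    print(nm,atz(c,u,v,z))
save(c,'w3.png',(150,130,350,260),4)
E
```

```text
wings 520 [[0.5441181063652039, -0.024842236191034317], [0.5824472308158875, -0.05568362772464752]] mid [ 0.56328267 -0.04026293] disc circle ((562.0535278320312, -39.53211975097656), 40.083736419677734)
((589.16064453125, 34.02581787109375), (195.43399047851562, 344.678955078125), 5.802358627319336)
slot -2.248364
-0.14630568066517033
plate 1017 [0.52205587 0.17717196 0.08515491] [0.55654703 0.19053822 0.11171605] [0.53913192 0.18106054 0.09937693]
[319.78564339 263.74949731]
strapL [0.58058998 0.01012269 0.08      ]
strapR [0.53878296 0.00800288 0.08      ]
keepNear [ 0.55726329 -0.12317574  0.078     ]
keepFar [ 0.58492021 -0.12034255  0.078     ]
disc [ 0.56887168 -0.04416532  0.08      ]
deckTR [ 0.70128246 -0.12747096  0.06      ]
deckTL [0.66748003 0.20213253 0.06      ]
```

View pics/w3.png

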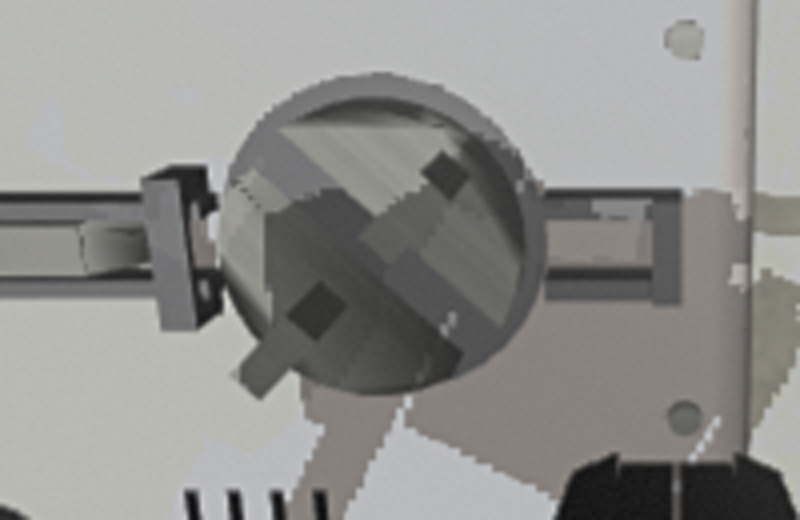

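>>> play_rows(
  twist=[
    [0,0,0],
    [0,0,0],
    [0,0,0],
    [0,0,0],
  ],
  xyz=[
    [0.16,0.26,0],
    [0.16,0.26,-0.3],
    [0.16,0.26,-0.6],
    [0.16,0.26,-0.9],
  ],
  fingers=[1,1,1,1],
)

```text
t: 2.88
position: [0.5908, -0.0958, 0.17]
orientation: [0.999, 0.05, 0.0, 0.0]
ft_force: [1.1, -0.5, -0.0]
finger_gap: 0.0004
```

>>> play_rows(
  twist=[
    [0,0,0],
    [0,0,0],
    [0,0,0],
    [0,0,0],
  ],
  xyz=[
    [0,0,-0.2],
    [0,0,-0.4],
    [0,0,-0.6],
    [0,0,-0.6],
  ],
  fingers=[1,1,1,1],
)

```text
t: 3.38
position: [0.5903, -0.0956, 0.1098]
orientation: [0.999, 0.05, -0.001, -0.0]
ft_force: [-0.8, -0.8, 0.0]
finger_gap: 0.0006
```

Run:
```python
from h import *
c=grab('wrist'); save(c,'w4.png')
s=ctrl.get_state();print(s['position'],s['ft_force']);print(proj(c,s['position']-[0,0,.022]))
c=grab('scene');save(c,'s4.png',(230,145,390,265),5)
```

```text
[ 0.59097928 -0.0956692   0.11095114] [-0.2247646   0.14842719 -0.499185  ]
[318.28384981 261.71105611]
```

View pics/w4.png

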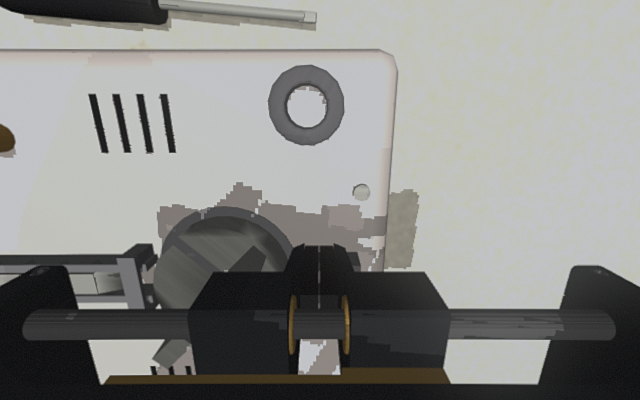

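View pics/s4.png

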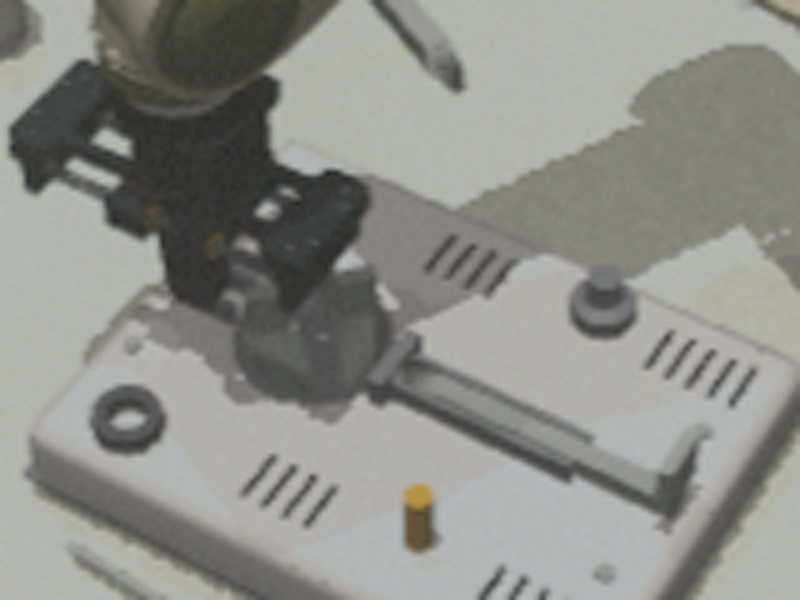

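>>> play_rows(
  twist=[
    [0,0,0],
    [0,0,0],
    [0,0,0],
    [0,0,0],
    [0,0,0],
  ],
  xyz=[
    [-0.008,0.08,0],
    [-0.014,0.14,0],
    [-0.02,0.2,0],
    [-0.026,0.26,0],
    [-0.032,0.32,0],
  ],
  fingers=[1,1,1,1,1],
)

```text
t: 4.1
position: [0.5893, -0.0638, 0.1118]
orientation: [0.999, 0.05, 0.002, 0.001]
ft_force: [4.2, -3.1, 0.2]
finger_gap: 0.0003
```

Run:
```python
from h import *
c=grab('wrist'); save(c,'w5.png')
s=ctrl.get_state();print(s['position'],s['ft_force'])
c=grab('scene');save(c,'s5.png',(230,145,390,265),5)
```

```text
[ 0.5889741  -0.06282417  0.11166784] [ 1.83142211 -1.06876426  0.53333568]
```

View pics/w5.png

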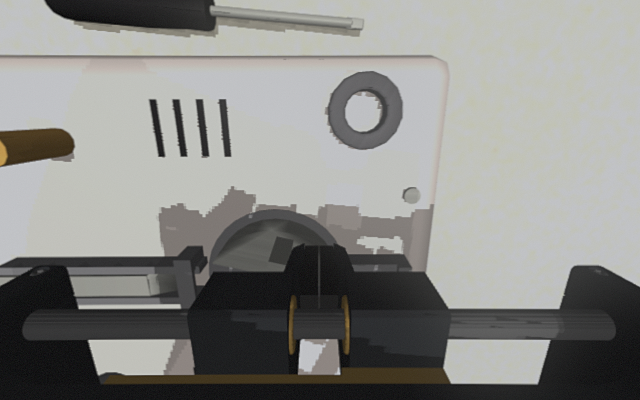

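View pics/s5.png

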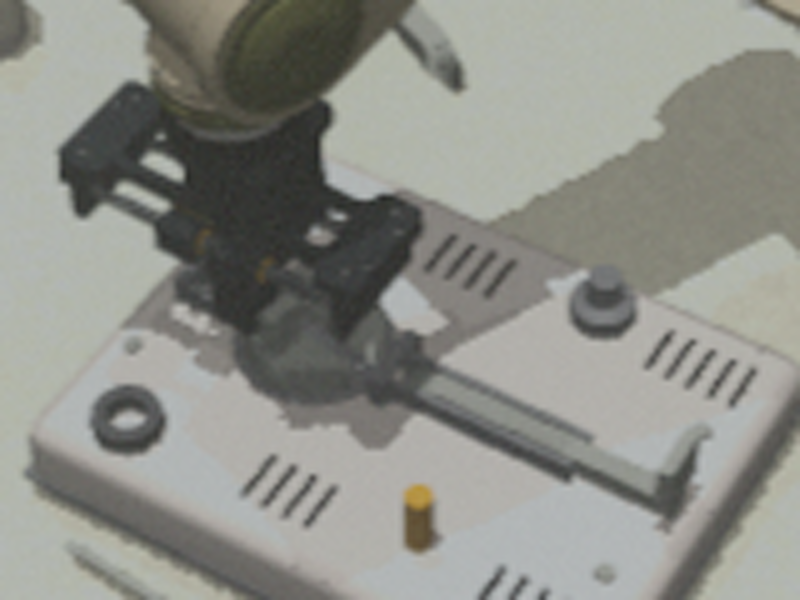

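Run:
```python
from cloud import *
c=load('wrist');save(c,'w5b.png',(190,195,350,285),5)
P=cloud(c,(230,225,300,270))
w=P[(P[:,2]>.105)&(P[:,2]<.116)]
o=np.array([.5622,-.0398]);y=-1.470
d=w[:,:2]-o;q=np.c_[d@[np.cos(y),np.sin(y)],d@[-np.sin(y),np.cos(y)]]*1000
print(len(q),q.min(0),q.max(0),q.mean(0)); print(cv2.minAreaRect(q.astype(np.float32)))
```

```text
362 [ 1.68390458 30.97250777] [17.95438092 36.69991102] [ 9.85464192 34.69043688]
((9.822826385498047, 33.78333282470703), (5.695653915405273, 16.233356475830078), 89.39967346191406)
```

View pics/w5b.png

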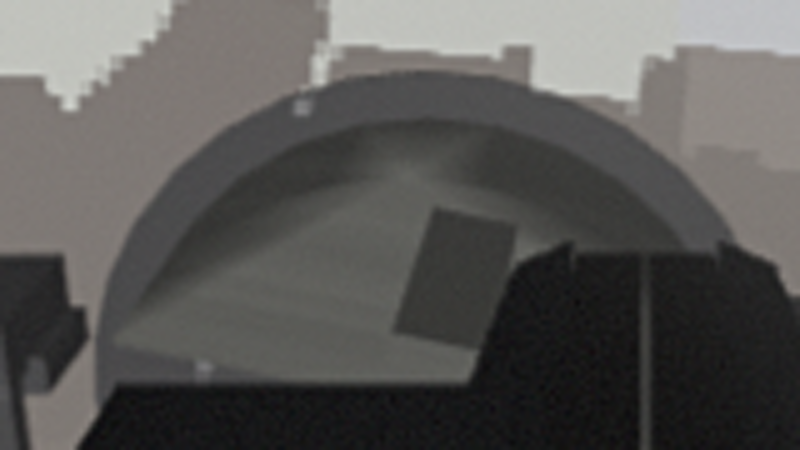

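```bash
cat > chas.py <<'E'
from cloud import *
def ch(X,o=(.5620,-.0397),y=-1.470):
    d=np.asarray(X)[:2]-o;return np.array([d@[np.cos(y),np.sin(y)],d@[-np.sin(y),np.cos(y)]])*1000
E
python3 - <<'E'
from chas import *
c=load('wrist')
f=lambda a,b:ch(atz(c,190+(a+.5)/5-.5,195+(b+.5)/5-.5,.11))
A,B,C=f(435,208),f(395,330),f(515,225);print(A,B,C)
e=A-B;print('ang',-np.arctan2(e[0],e[1]));e=C-A;print(np.arctan2(e[1],e[0]),np.hypot(*e))
print('tcp',ch(ctrl.get_state()['position']))
E
```

```text
[ 7.65399293 49.03254729] [ 3.31838189 36.4887867 ] [14.99413901 47.30592563]
ang -0.3327843414461489
-0.23102979558710376 7.54048849336184
tcp [25.78218999 24.20135125]
```

Run:
```python
from chas import *
c=load('wrist');print(c['k1'],c['camera_matrix'],-c['R'].T@c['t'],c['R'])
u,v=278,250
X=atz(c,u,v,.11);print(X,proj(c,X),dep(c,u,v),ray(c,u,v),c['depth'][v,u])
```

```text
0.00751246719526607 [[295.08092846   0.         318.64831144]
 [  0.         295.08092846 204.64786613]
 [  0.           0.           1.        ]] [ 0.6679587  -0.0558828   0.23573174] [[ 0.09978283 -0.99500516  0.00284774]
 [-0.94931314 -0.09434251  0.29984004]
 [-0.29807373 -0.03262228 -0.95398524]]
[ 0.60460594 -0.04343796  0.11      ] [278. 250.] [ 0.5976282  -0.04206728  0.09615179] [-0.13770906  0.15364475  1.        ] 0.15367019
```

Run:
```python
from chas import *
c=load('wrist')
f=lambda a,b,z:ch(atz(c,190+(a+.5)/5-.5,195+(b+.5)/5-.5,z))
A,B,C,D=f(435,208,.08),f(515,225,.08),f(395,330,.11),f(475,350,.11)
for p,q in((A,B),(C,D)):
    e=q-p;print(p,q,np.arctan2(e[1],e[0]),np.hypot(*e))
```

```text
[ 3.09456269 35.96664853] [12.18609141 33.82804934] -0.23102979558710734 9.339673491484197
[ 3.31838189 36.4887867 ] [10.83023092 34.34321266] -0.2782173763820544 7.812257281768582
```

>>> play_rows(
  twist=[
    [0,0,0],
    [0,0,0],
    [0,0,0],
  ],
  xyz=[
    [-0.003,0.03,0],
    [-0.006,0.06,0],
    [-0.006,0.06,0],
  ],
  fingers=[1,1,1],
)

```text
t: 4.58
position: [0.5874, -0.0569, 0.1107]
orientation: [0.999, 0.05, -0.0, -0.0]
ft_force: [1.3, -1.2, 0.3]
finger_gap: 0.0005
```

Run:
```python
from chas import *
c=grab('wrist');save(c,'w6b.png',(190,195,350,285),5)
s=ctrl.get_state();print(s['position'],ch(s['position']),s['ft_force'])
```

```text
[ 0.58726515 -0.05693062  0.11055599] [19.6854908  23.40306712] [ 1.28724316 -1.25415915  0.27037939]
```

View pics/w6b.png

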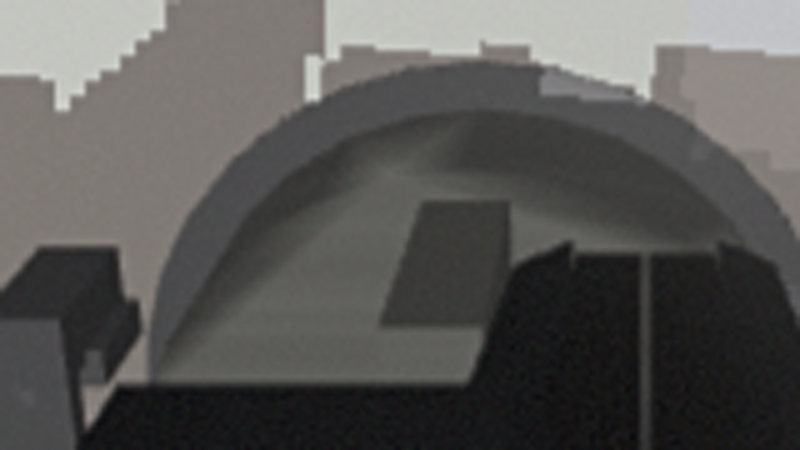

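Run:
```python
from chas import *
c=load('wrist')
f=lambda a,b,z:ch(atz(c,190+(a+.5)/5-.5,195+(b+.5)/5-.5,z))
A,B=f(422,201,.08),f(510,203,.08);C,D=f(381,325,.11),f(485,326,.11)
for p,q in((A,B),(C,D)):
    e=q-p;print(p,q,np.arctan2(e[1],e[0]),np.hypot(*e))
```

```text
[-5.31489851 35.89540995] [ 4.65603188 35.64545643] -0.025062975350570588 9.974062845925276
[-4.81683279 36.32820453] [ 4.94551697 36.21734006] -0.011355841778989012 9.762979243717469
```

>>> play_rows(
  twist=[
    [0,0,0],
    [0,0,0],
    [0,0,0],
    [0,0,0],
    [0,0,0],
  ],
  xyz=[
    [0.01,-0.1,0],
    [0.01,-0.12,0],
    [0.01,-0.12,0.3],
    [0.01,-0.12,0.65],
    [0.01,-0.12,0.65],
  ],
  fingers=[1,1,1,1,1],
)

```text
t: 5.25
position: [0.5893, -0.0696, 0.178]
orientation: [0.999, 0.05, 0.002, 0.001]
ft_force: [0.1, -0.7, -0.6]
finger_gap: 0.0006
```

>>> play_rows(
  twist=[
    [0,0,0],
    [0,0,0],
    [0,0,0],
    [0,0,0],
  ],
  xyz=[
    [-0.05,0.25,0],
    [-0.1,0.5,0],
    [-0.15,0.75,0],
    [-0.2,1.0,0],
  ],
  fingers=[1,1,1,1],
)

```text
t: 5.75
position: [0.5678, 0.0315, 0.1744]
orientation: [0.999, 0.05, -0.001, -0.0]
ft_force: [-0.2, 0.1, 0.0]
finger_gap: 0.0007
```

>>> play_rows(
  twist=[
    [0,0,0],
    [0,0,0],
    [0,0,0],
    [0,0,0],
  ],
  xyz=[
    [-0.05,0.25,0],
    [-0.1,0.5,0],
    [-0.15,0.75,0],
    [-0.2,1.0,0],
  ],
  fingers=[1,1,1,1],
)

```text
t: 6.25
position: [0.5478, 0.1315, 0.1745]
orientation: [0.999, 0.05, -0.001, -0.0]
ft_force: [0.0, -0.1, 0.7]
finger_gap: 0.0007
```

>>> play_rows(
  twist=[
    [0,0,0],
    [0,0,0],
    [0,0,0],
    [0,0,0],
    [0,0,0],
  ],
  xyz=[
    [-0.04,0.25,0],
    [-0.08,0.5,0],
    [-0.12,0.7,0],
    [-0.12,0.82,0],
    [-0.12,0.82,0],
  ],
  fingers=[1,1,1,1,1],
)

```text
t: 6.88
position: [0.5365, 0.2131, 0.1754]
orientation: [0.999, 0.05, -0.0, 0.0]
ft_force: [0.5, 0.5, 0.3]
finger_gap: 0.0004
```

Run:
```python
from chas import *
c=grab('wrist');save(c,'w7.png')
s=ctrl.get_state();print(s['position'],ch(s['position']),s['ft_force'])
c=grab('scene');save(c,'s7.png',(230,125,390,265),5)
c=grab('top');save(c,'t7.png',(255,130,385,235),6)
```

```text
[0.53662058 0.21256615 0.17549351] [-2.53539553e+02  1.33863521e-01] [ 0.30588505 -0.15394662 -0.11585341]
```

View pics/w7.png

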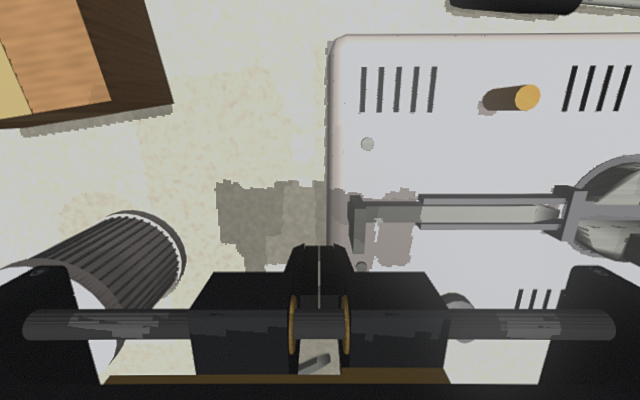

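View pics/t7.png

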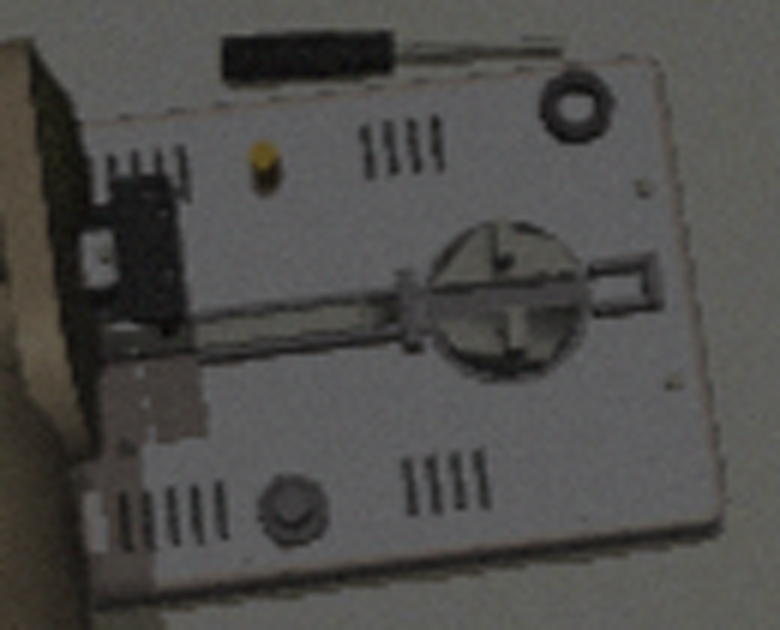

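View pics/s7.png

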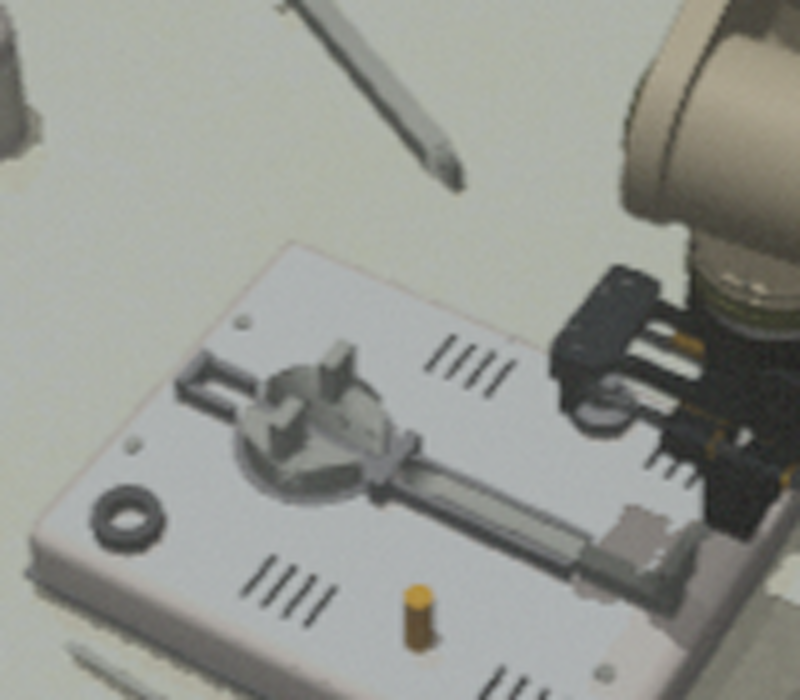

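>>> play_rows(
  twist=[
    [0,0,0],
    [0,0,0],
    [0,0,0],
    [0,0,0],
  ],
  xyz=[
    [0,0,-0.25],
    [0,0,-0.5],
    [0,0,-0.67],
    [0,0,-0.67],
  ],
  fingers=[1,1,1,1],
)

```text
t: 7.52
position: [0.5362, 0.2124, 0.1079]
orientation: [0.999, 0.05, -0.001, 0.0]
ft_force: [-0.3, 0.4, 0.4]
finger_gap: 0.0004
```

Run:
```python
from chas import *
c=grab('wrist');save(c,'w8.png')
s=ctrl.get_state();print(s['position'],ch(s['position']),s['ft_force'])
```

```text
[0.53672915 0.21258908 0.10893786] [-2.53551448e+02  2.44192896e-01] [ 0.53936478 -0.27362588  0.45509117]
```

View pics/w8.png

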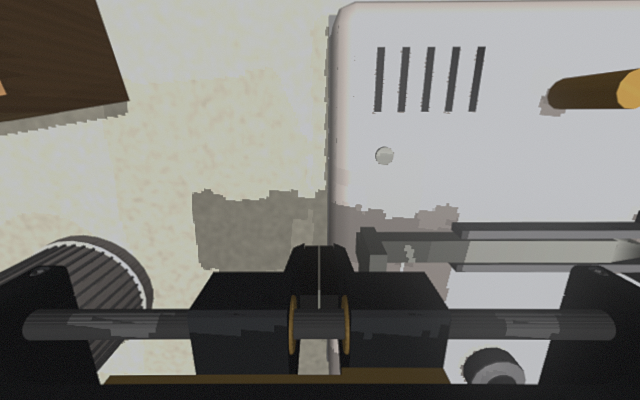

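>>> play_rows(
  twist=[
    [0,0,0],
    [0,0,0],
    [0,0,0],
    [0,0,0],
    [0,0,0],
  ],
  xyz=[
    [0.01,-0.1,0],
    [0.02,-0.2,0],
    [0.03,-0.3,0],
    [0.04,-0.4,0],
    [0.05,-0.5,0],
  ],
  fingers=[1,1,1,1,1],
)

```text
t: 8.2
position: [0.5419, 0.1625, 0.1095]
orientation: [0.999, 0.05, 0.001, -0.0]
ft_force: [0.3, 6.0, 5.9]
finger_gap: 0.0005
```

Run:
```python
from chas import *
c=grab('wrist');save(c,'w9.png')
s=ctrl.get_state();print(s['position'],ch(s['position']),s['ft_force'])
c=grab('scene');save(c,'s9.png',(230,125,390,265),5)
```

```text
[0.54212316 0.16135792 0.10948486] [-202.03754133    0.45564352] [-0.31909448  1.94500675  3.18851993]
```

View pics/w9.png

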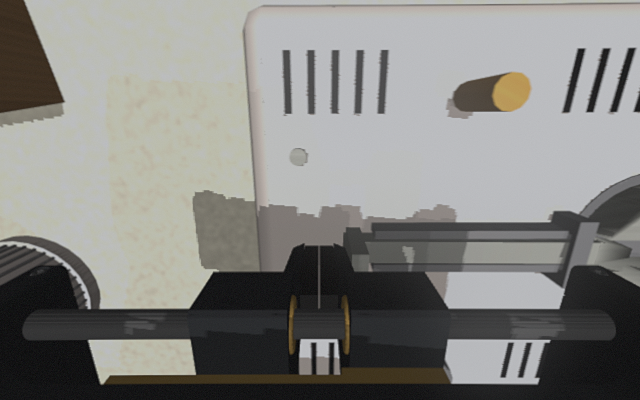

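View pics/s9.png

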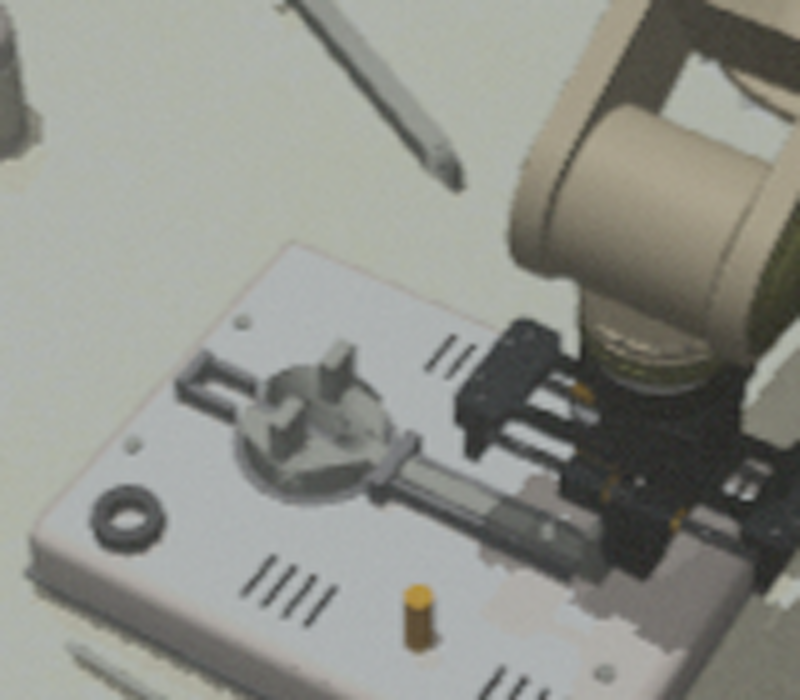

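>>> play_rows(
  twist=[
    [0,0,0],
    [0,0,0],
    [0,0,0],
    [0,0,0],
    [0,0,0],
  ],
  xyz=[
    [0.01,-0.1,0],
    [0.02,-0.2,0],
    [0.03,-0.3,0],
    [0.04,-0.4,0],
    [0.05,-0.5,0],
  ],
  fingers=[1,1,1,1,1],
)

```text
t: 8.93
position: [0.5466, 0.1125, 0.109]
orientation: [0.999, 0.05, 0.0, -0.0]
ft_force: [-0.6, 5.5, 4.8]
finger_gap: 0.0005
```

Run:
```python
from chas import *
s=ctrl.get_state();print(s['position'],ch(s['position']),s['ft_force'])
c=grab('scene');save(c,'s10.png',(230,125,390,265),5)
```

```text
[0.54660341 0.11250095 0.10898126] [-1.52977725e+02 -3.10600851e-03] [-0.5833021   5.52408122  4.79130215]
```

View pics/s10.png

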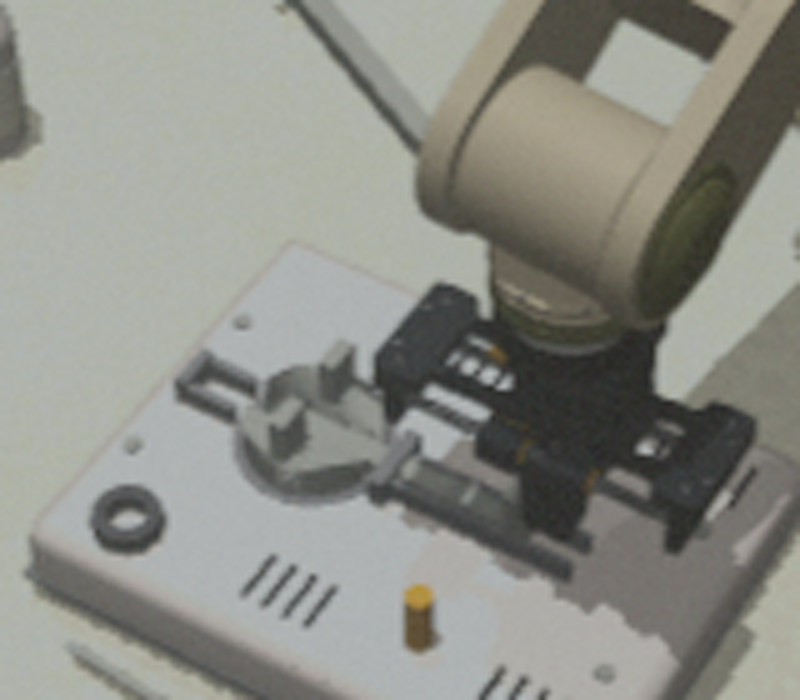

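>>> play_rows(
  twist=[
    [0,0,0],
    [0,0,0],
    [0,0,0],
    [0,0,0],
    [0,0,0],
  ],
  xyz=[
    [0.01,-0.1,0],
    [0.02,-0.2,0],
    [0.03,-0.28,0],
    [0.035,-0.35,0],
    [0.038,-0.38,0],
  ],
  fingers=[1,1,1,1,1],
)

```text
t: 9.6
position: [0.5504, 0.0746, 0.1089]
orientation: [0.999, 0.05, 0.0, -0.0]
ft_force: [-0.8, 5.7, 5.4]
finger_gap: 0.0005
```

>>> play_rows(
  twist=[
    [0,0,0],
    [0,0,0],
    [0,0,0],
  ],
  xyz=[
    [0.002,-0.02,0],
    [0.004,-0.04,0],
    [0.004,-0.04,0],
  ],
  fingers=[1,1,1],
)

```text
t: 9.98
position: [0.5507, 0.0708, 0.1088]
orientation: [0.999, 0.05, 0.0, -0.0]
ft_force: [-0.1, 4.5, 3.0]
finger_gap: 0.0005
```

Run:
```python
from chas import *
s=ctrl.get_state();print(s['position'],ch(s['position']),s['ft_force'])
c=grab('scene');save(c,'s11.png',(230,125,390,265),5)
c=grab('wrist');save(c,'w11.png')
```

```text
[0.55072773 0.0708119  0.10881378] [-1.11085265e+02 -9.47094707e-02] [-0.07804476  4.49008611  2.98965658]
```

View pics/s11.png

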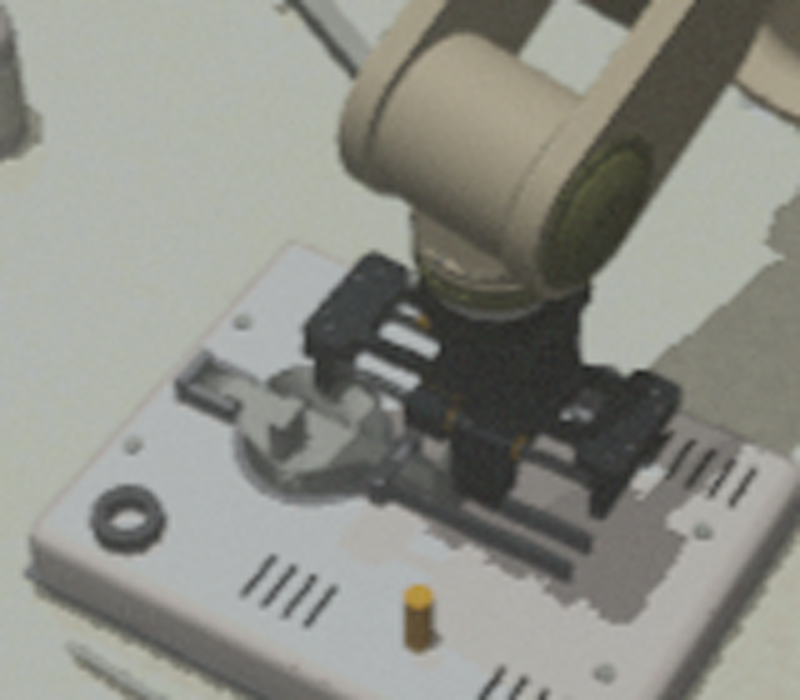

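View pics/w11.png

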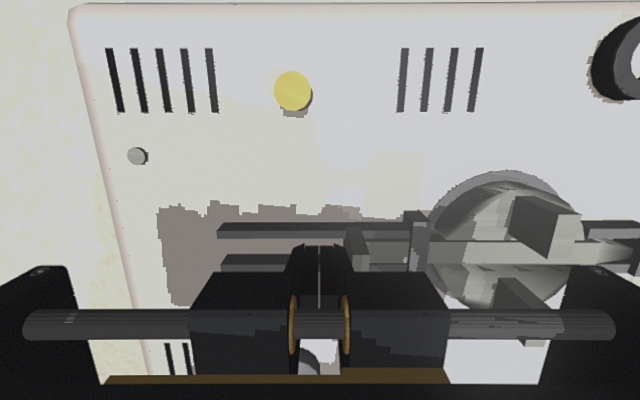

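>>> play_rows(
  twist=[
    [0,0,0],
    [0,0,0],
    [0,0,0],
  ],
  xyz=[
    [0.001,-0.01,0],
    [0.002,-0.02,0],
    [0.002,-0.02,0],
  ],
  fingers=[1,1,1],
)

```text
t: 10.45
position: [0.5508, 0.0697, 0.1088]
orientation: [0.999, 0.05, 0.0, -0.001]
ft_force: [-0.3, 9.7, 5.8]
finger_gap: 0.0001
```

>>> play_rows(
  twist=[
    [0,0,0],
    [0,0,0],
    [0,0,0],
  ],
  xyz=[
    [0.001,-0.01,0],
    [0.002,-0.02,0],
    [0.002,-0.02,0],
  ],
  fingers=[1,1,1],
)

```text
t: 10.82
position: [0.5508, 0.0694, 0.1089]
orientation: [0.999, 0.05, -0.0, -0.002]
ft_force: [-1.0, 21.2, 6.7]
finger_gap: 0.0002
```

>>> play_rows(
  twist=[
    [0,0,0],
    [0,0,0],
    [0,0,0],
    [0,0,0],
    [0,0,0],
  ],
  xyz=[
    [-0.005,0.05,0],
    [-0.02,0.2,0],
    [-0.03,0.3,0],
    [-0.03,0.3,0.3],
    [-0.03,0.3,0.6],
  ],
  fingers=[1,1,1,1,1],
)

```text
t: 11.45
position: [0.5479, 0.0972, 0.1692]
orientation: [0.999, 0.05, -0.001, 0.0]
ft_force: [-0.9, -0.5, 0.4]
finger_gap: 0.0005
```

>>> play_rows(
  twist=[
    [0,0,0],
    [0,0,0],
    [0,0,0],
    [0,0,0],
    [0,0,0],
  ],
  xyz=[
    [-0.02,0.2,0.3],
    [-0.05,0.5,0.6],
    [-0.1,0.8,0.8],
    [-0.1,0.8,0.8],
    [-0.1,0.8,0.8],
  ],
  fingers=[1,1,1,1,1],
)

```text
t: 12.08
position: [0.5379, 0.1763, 0.2478]
orientation: [0.999, 0.05, -0.001, 0.0]
ft_force: [0.2, 1.3, 0.0]
finger_gap: 0.0006
```

Run:
```python
from chas import *
s=ctrl.get_state();print(s['position'],ch(s['position']),s['ft_force'])
c=grab('scene');save(c,'s12.png',(230,125,390,265),5)
c=grab('wrist');save(c,'w12.png')
c=grab('top');save(c,'t12.png',(255,130,385,235),6)
```

```text
[0.53791583 0.17632    0.24775049] [-217.34704218   -2.22475546] [0.19961564 1.25786914 0.03171765]
```

View pics/s12.png

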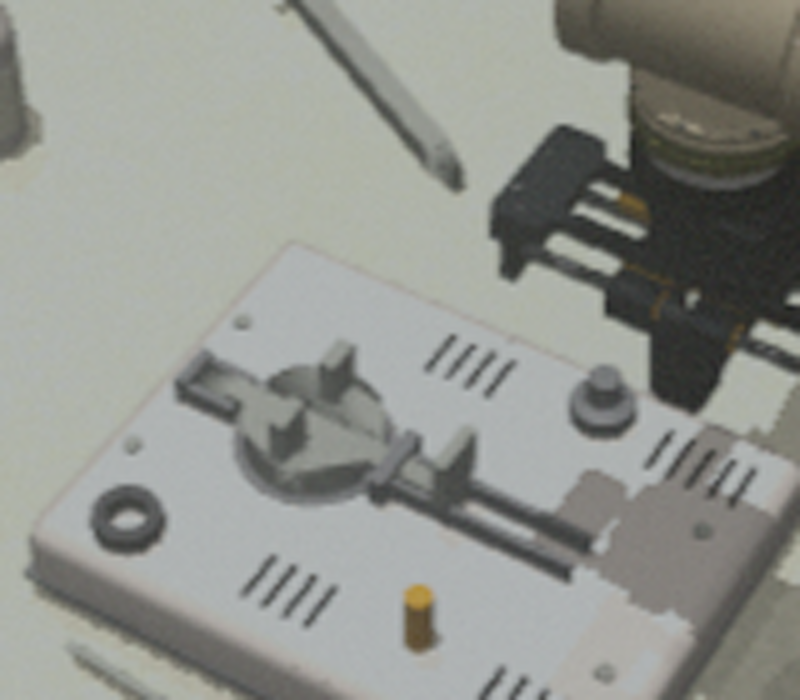

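View pics/w12.png

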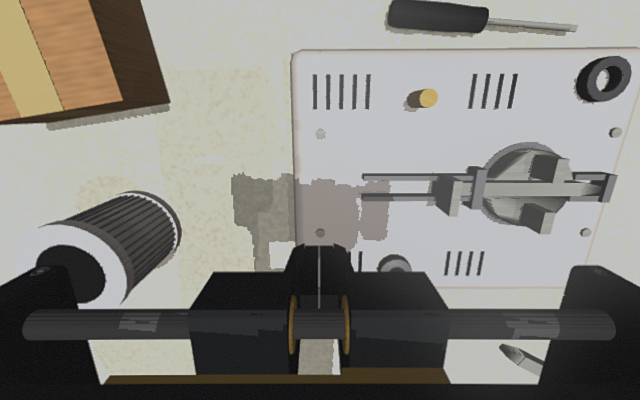

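View pics/t12.png

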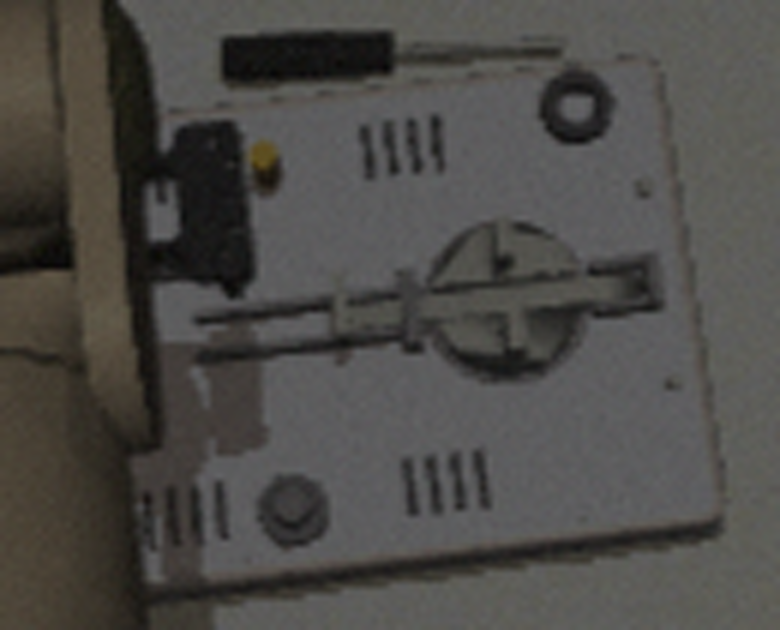

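Run:
```python
from chas import *
for n,b,o in (('top',(300,160,330,200),(.5585,-.0406)),('scene',(290,195,340,240),(.5635,-.037)),('wrist',(410,150,480,240),(.5625,-.040))):
    P=cloud(load(n),b); q=P[(P[:,2]>.088)&(P[:,2]<.115)]
    X=np.array([ch(p,o) for p in q]);X=X[(X[:,0]>-130)&(X[:,0]<-70)]
    print(n,len(X),np.percentile(X,[3,50,97],axis=0).round(1).tolist(),q[:,2].max())
c=load('wrist');save(c,'w12b.png',(520,150,640,230),6)
```

```text
top 31 [[-93.5, -16.5], [-89.8, -3.3], [-86.3, 16.3]] 0.11237043425326763
scene 73 [[-94.4, -19.3], [-91.8, 0.1], [-86.2, 15.3]] 0.11328968006805444
wrist 682 [[-95.5, -16.5], [-94.5, 0.4], [-87.5, 15.8]] 0.11151304298182003
```

View pics/w12b.png

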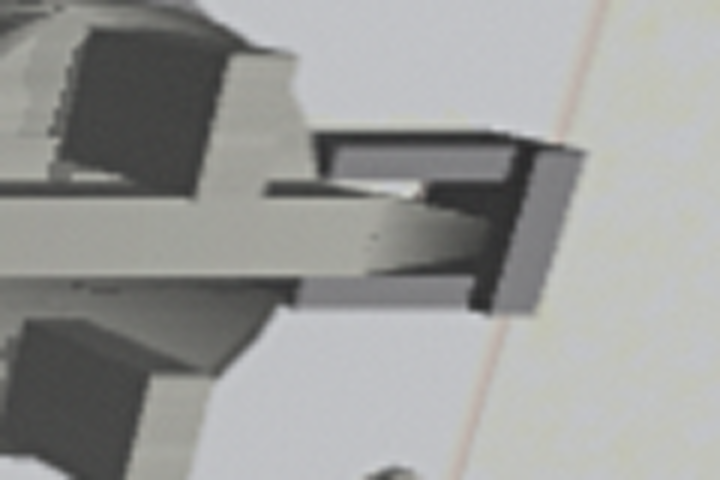

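Plate rear face at x ≈ -94 mm, which is where it should be when home. The nose touches the end wall, the disc is aligned and the hand is clear.

```bash
python3 -c "
from workcell import ctrl
print(ctrl.hand_in())"
```

```text
the job is handed in; nothing more can be done
None
```

I lined up the disc and pushed the locking bar fully home, then handed the job in at about 12 s of robot time; no verdict was reported.

- **Disc:** With the gripper shut, I pushed one wing about 0.8 rad anticlockwise. The camera then showed the slot within about 0.02 rad of the bar.
- **Bar:** I pushed the upright plate on its rear face about 130 mm through the disc. Force rose from about 5 N to 21 N while the hand barely moved, so I took it as home against the keeper's end wall.
- **Last checks:**
  - All three cameras put the plate's rear face at about -94 mm in the chassis frame, which is the home position.
  - The close-up shows the nose meeting the keeper's end wall.
  - The bar lies flat and straight through the disc.
  - The bystanders on and beside the chassis appear unmoved.
  - The hand is well clear of everything.
- **Disagreement:** The top and scene cameras differed by about 5 mm in absolute position. I used each camera's own disc centre for the checks and relied on contact for the final fit.

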